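# Show what to put away and where

## Robot

A 7-joint arm with a two-finger parallel gripper is mounted at the origin on the work surface. World frame = base frame: x ahead of the robot, y to its left, z up, the work surface at z = 0. Lengths are in m, angles in rad, forces in N, time in s.
With the tool pointing down it reaches from about 0.425 to 0.875 m from the base axis. Payload 4.7 kg.
Tool frame: the origin (TCP) lies between the finger pads, 19 mm behind the fingertips; this is the grasp point; z points along the fingers, y is the line along which they close (so a half turn about z gives the same grasp; the last joint's range is limited). The gripper opens to 87 mm and grips with 3 to 60 N. Pads are 19 mm wide; open, the fingers measure 117 mm over their backs; the gripper's body (75 mm by 190 mm) begins 51 mm behind the grasp point.
Start: joints at [-1.294, 0.321, -0.07, 1.45, 0.023, 1.371, -0.057], TCP at [0.169, 0.628, 0.241] pointing down, gripper open.
Joint ranges: [-2.86, 2.86], [-0.3, 2.09], [-1.38, 1.24], [0.06, 2.45], [-1.56, 4.7], [0.09, 2.05], [-2.69, 2.69]. Speed limits (rad/s): [2.57, 2.57, 3.14, 3.14, 3.14, 3.14, 3.14].

## Interface

Orientations are given as a rotation vector (axis times angle).
In Python, from bench import ctrl gives the robot as it stands. The module is installed in compiled form; this text tells all that it offers.
- The arm moves only by the tool carry_out, never from a script. Its argument "steps" is a list of rows, each a list of 7 numbers: the turn, a rotation vector about the world's x, y, z in degrees, then the shift along the world's x, y, z in cm, then the opening, from 0 (shut) to 1 (fully open). A call has 1 to 12 rows; each row is the pose to reach, as a shift and turn from the pose commanded when the call began; what a row does not reach only later rows make up. A row lasts 1/10 s, in which the tool goes at most 50 mm and 8.59 degrees, less where a joint would pass 70% of its speed; a pose out of reach is approached as far as the arm can. A call with a gripper value outside its range is refused whole. The fingers move at their own pace and stop on an object; "squeeze" is the grip in N (left out, the last holds). Time passes only in rows, so rows that repeat a pose let the fingers close. It gives the time, the measured TCP pose, the force, the opening and the grip force at its end, in the units of the state.
- ctrl.get_state(): the state, without advancing time (a new reading comes with each control period).
- ctrl.get_image(name): name is "scene" or "top" or "wrist"; returns a dict with "pixels" (400x640x3 uint8, red, green, blue), "camera_matrix" (3x3 intrinsics, pixels), "cam_to_world" (4x4, takes a point from camera to world coordinates); the wrist camera has in their place "T_tool_cam" (4x4, takes a point from camera to tool coordinates, whose origin is the TCP and whose axes are the flange's). Camera axes: x right, y down, z forward; pixel columns grow to the right and rows downward; lengths in m; the calibration is good to about 2 mm. A picture is of the moment at which its call begins: read the wrist's pose just before it. There is no depth.
- ctrl.close_job(): hands the job in; it is judged then, once.
The state is a dict: "time": time; "joint_positions": joint angles; "qd": joint speeds; "joint_torque": joint torques, N m; "position": TCP position; "tool_rot": TCP orientation; "ft_force": force on the tool from outside, world axes, zero at the start; "torque": the same for the moment, N m; "grip_width": opening from 0.0 (shut) to 1.0 (fully open); "grip_force": force on a finger pad.
Only numpy, scipy, OpenCV 4.12 (cv2) and the standard library are available. Lean on these libraries where they do the work, as an engineer would, in place of code of your own. Each camera call takes 0.05 s, during which the arm holds its last target. There are 200 camera calls.

## Task

Show the helper what goes where, without touching anything: first point down at the pink bottle with the white cap, fingertips a few centimetres above the middle of its cap, and stay there for two seconds; then point in the same way at the middle of the green disc in the free compartment of the tray, for two seconds. Do not dip down towards any of the other bottles or stored things (pass high above them), move nothing, and finish with the hand raised well clear above everything.

Things in the scene. Friction and masses are not known exactly. Their poses are not given: they have to be found in the camera images.
- pink_white: the pink bottle with a white cap: upright round plastic bottle, 62 mm in diameter, 190 mm high to the top of the cap, with a paper label; loose, 0.4 kg, origin at the centre of its underside, z up. It stands on the mat with three other bottles, about 124 mm apart; which stands where varies
- free_place: flat round green disc, 72 mm in diameter, 4 mm thick, fixed to the floor of the only free compartment of the tray (its top is 10 mm above the table), origin at the centre of its underside, z up. Which of the four compartments is free varies
- tray: white pull-out tray, 240 x 240 mm, walls and dividers 55 mm high and 6 mm thick, floor 6 mm thick, two by two square compartments about 111 mm wide, each centred 58.5 mm from the middle lines; teal front panel 260 mm wide, 75 mm high, 12 mm thick along its -x edge; fixed to the table, origin at the centre of its underside, z up. It may lie to the left or right of the mat, turned by up to 0.4 rad
- mat: square grey mat, 250 x 250 mm, 5 mm thick, fixed to the table, under the four bottles, origin at the centre of its underside, z up
- pink_blue: another pink bottle of the same shape and size, but with a dark blue cap, loose on the mat: not to be pointed at, origin at the centre of its underside, z up
- blue_white: dark blue bottle with a white cap, same shape and size, loose on the mat: not to be pointed at, origin at the centre of its underside, z up
- spray: white trigger-spray bottle with a green head and green band, 62 mm in diameter, 185 mm high, its nozzle reaching 45 mm out along its -x; loose on the mat: not to be pointed at, origin at the centre of its underside, z up
- tin: tin with a yellow label, 64 mm in diameter, 75 mm high, loose in a compartment of the tray, origin at the centre of its underside, z up
- jar: amber glass jar with a black lid, 62 mm in diameter, 85 mm high, loose in a compartment of the tray, origin at the centre of its underside, z up
- carton: cardboard carton with an orange band, 62 x 62 mm, 80 mm high, loose in a compartment of the tray, origin at the centre of its underside, z up
Not all that is in view belongs to the job. Of the things shaped like the carton, the cardboard one is meant.

How it is judged:
By the outcome, as a careful person would: the job done as asked, in the order asked, and still so for the second after the job is handed in, with the robot touching nothing.
It also fails if it takes over 53 s, if anything falls off the work surface, if the arm or the gripper's body presses on something with over 40 N, if the wrist force passes 120 N, or if a joint passes its speed limit or range.

## Working session

There is one attempt and no reset: what is moved stays moved. The work goes in short steps, Python scripts to look and compute and a tool call to move; the robot and the scene stay as the last step left them, time stands still between calls to the robot, and variables do not carry over. Pictures are saved under pics/ and viewed, at most 10 in all, crops included, and the job is handed in when it is done.

Besides the shell and the picture viewer there is one more tool, called after "Call:" by a JSON object that holds its "api" and its "payload", one argument or row to a line. carry_out: Moves the arm, as the interface text tells. Its arguments: {"type":"object","properties":{"steps":{"type":"array","items":{"type":"array","items":{"type":"number"}}},"squeeze":{"type":"number"}},"required":["steps"]}

```bash
mkdir -p pics; cat > h.py <<'E'
import numpy as np,cv2
from bench import ctrl
def snap(n,f):
    d=ctrl.get_image(n); cv2.imwrite(f,cv2.cvtColor(np.array(d["pixels"]),cv2.COLOR_RGB2BGR)); 
    np.savez(f[:-4]+'.npz',K=d["camera_matrix"],T=d.get("cam_to_world",d.get("T_tool_cam")));return d
def ray(f,u,v):
    d=np.load(f[:-4]+'.npz');K,T=d['K'],d['T'];r=T[:3,:3]@np.linalg.inv(K)@[u,v,1];return T[:3,3],r/np.linalg.norm(r)
def atz(f,u,v,z):
    o,r=ray(f,u,v);return o+r*(z-o[2])/r[2]
def tri(*a):
    A=np.zeros((3,3));b=np.zeros(3)
    for o,r in a:
        P=np.eye(3)-np.outer(r,r);A+=P;b+=P@o
    return np.linalg.solve(A,b)
E
python3 - <<'E'
from h import *
for n in("scene","top"): snap(n,f"pics/{n}1.png"); print(n,np.load(f"pics/{n}1.npz")['T'].round(3).tolist())
s=ctrl.get_state();print(s)
E
```

```text
scene [[0.045, 0.743, -0.668, 1.136], [0.999, -0.027, 0.038, 0.048], [0.011, -0.669, -0.743, 0.695], [0.0, 0.0, 0.0, 1.0]]
top [[0.0, -0.988, 0.151, 0.364], [-1.0, 0.004, 0.025, 0.055], [-0.025, -0.151, -0.988, 1.229], [0.0, 0.0, 0.0, 1.0]]
{'time': 0.1, 'joint_positions': array([-1.29388597,  0.32175541, -0.07005464,  1.45154155,  0.02259354,
        1.37078656, -0.05688892]), 'qd': array([ 4.59574189e-04, -2.16368723e-03, -6.14373607e-05, -8.10534751e-04,
       -7.52198026e-04, -2.12722926e-04,  7.71534662e-04]), 'joint_torque': array([-4.15322756e-04, -4.92572773e+01, -4.05802662e-01, -3.13398385e+01,
       -6.40331022e-02,  3.94393550e-02,  7.33284401e-05]), 'position': array([0.16880975, 0.62722657, 0.24027212]), 'tool_rot': array([-4.11603715e-01, -3.11438126e+00,  2.66998654e-03]), 'ft_force': array([ 0.55926268, -0.01719234, -0.53039572]), 'torque': array([ 0.07470822, -0.05334907,  0.0308405 ]), 'grip_force': 0.0, 'grip_width': 1.0041300432764066}
```

View pics/scene1.png

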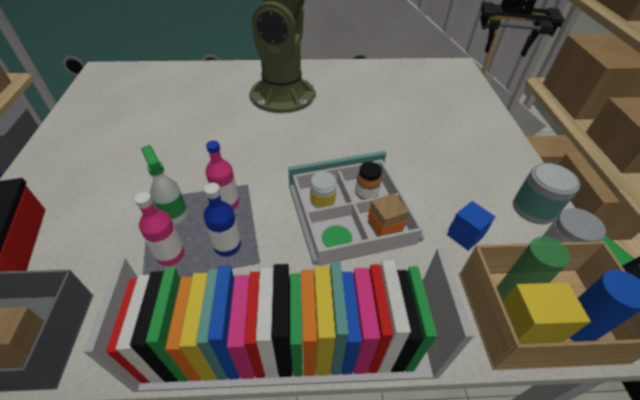

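View pics/top1.png

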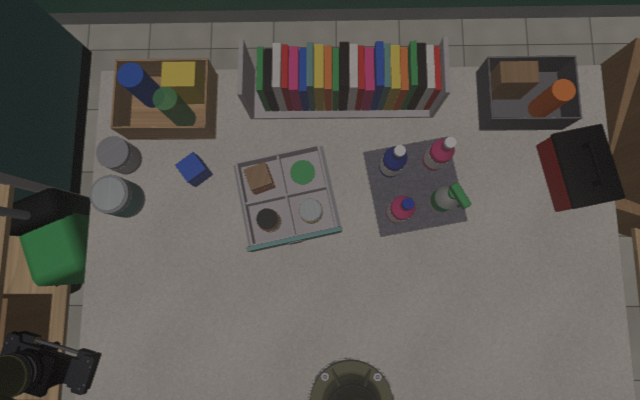

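Scene view: the candidates are pink/white cap (143,200), blue/white cap (213,190), pink/blue cap (213,147), spray (150,155). The green disc is at (337,237).
In the top view the same things are at (450,143), (399,151), (408,204), (460,195), and the disc at (303,172). By the description I choose pink/white at scene (143,200) and top (450,143), and check it in one close crop.

```bash
python3 - <<'E'
from h import *
S,T="pics/scene1.png","pics/top1.png"
a=cv2.imread(S)[175:275,115:250];b=cv2.imread(T)[125:225,370:490]
cv2.imwrite("pics/crop1.png",np.hstack([cv2.resize(a,(400,400*100//135)),cv2.resize(b,(360,296))]))
def green(f,x0,y0,x1,y1):
    h=cv2.cvtColor(cv2.imread(f),cv2.COLOR_BGR2HSV)[y0:y1,x0:x1]
    m=cv2.inRange(h,(45,110,50),(80,255,255));M=cv2.moments(m,True);return M['m10']/M['m00']+x0,M['m01']/M['m00']+y0,M['m00']
gs=green(S,310,215,360,255);gt=green(T,285,155,322,190);print(gs,gt)
print("disc",tri(ray(S,*gs[:2]),ray(T,*gt[:2])),atz(S,*gs[:2],.01),atz(T,*gt[:2],.01))
def white(f,x0,y0,x1,y1):
    i=cv2.imread(f);h=cv2.cvtColor(i,cv2.COLOR_BGR2HSV)[y0:y1,x0:x1]
    m=cv2.inRange(h,(0,0,165),(180,45,255));M=cv2.moments(m,True);ys,xs=np.nonzero(m);return M['m10']/M['m00']+x0,M['m01']/M['m00']+y0,M['m00'],xs.min()+x0,xs.max()+x0,ys.min()+y0,ys.max()+y0
for n,s,t in(("pw",(132,188,155,212),(440,133,462,152)),("bw",(202,181,224,199),(389,142,410,160))):
    ws=white(S,*s);wt=white(T,*t);print(n,ws,wt);print(tri(ray(S,*ws[:2]),ray(T,*wt[:2])),atz(S,*ws[:2],.185),atz(T,*wt[:2],.185))
E
```

```text
(335.93243243243245, 235.75, 444.0) (304.0, 182.0, 1.0)
disc [ 0.60223402  0.1331748  -0.02057768] [0.62505208 0.13177589 0.01      ] [0.5962357  0.12897681 0.01      ]Traceback (most recent call last):
  File "<stdin>", line 14, in <module>
  File "<stdin>", line 12, in white
ZeroDivisionError: float division by zero
```

View pics/crop1.png

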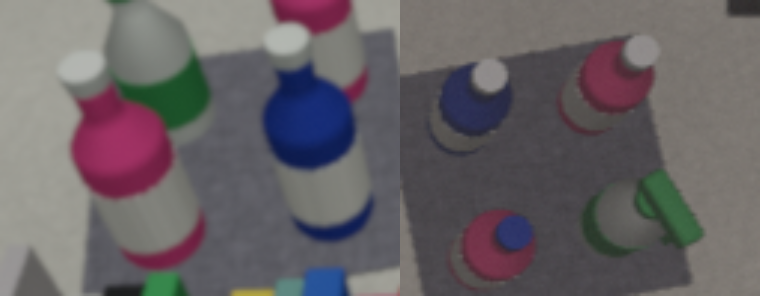

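The crop confirms it: pink with white cap, cap top at scene ≈(142.7,197.5), top ≈(450,142.9).

```bash
python3 - <<'E'
from h import *
S,T="pics/scene1.png","pics/top1.png"
def green(f,x0,y0,x1,y1):
    i=cv2.imread(f)[y0:y1,x0:x1].astype(int)
    m=((i[...,1]-np.maximum(i[...,0],i[...,2]))>30).astype(np.uint8);M=cv2.moments(m,True);return M['m10']/M['m00']+x0,M['m01']/M['m00']+y0,M['m00']
gs=green(S,310,215,360,255);gt=green(T,285,155,322,190);print(gs,gt)
print("disc",tri(ray(S,*gs[:2]),ray(T,*gt[:2])),atz(S,*gs[:2],.01),atz(T,*gt[:2],.01))
for n,s,t in(("pw",(142.7,197.5),(450,142.9)),("bw",(212.2,189),(400,150.5)),("pb",(213,147),(408,203.5))):
    print(n,tri(ray(S,*s),ray(T,*t)),atz(S,*s,.19),atz(T,*t,.19))
st=ctrl.get_state();print(st['position'])
E
```

```text
(335.9610655737705, 235.8237704918033, 488.0) (301.98581560283685, 171.8841607565012, 423.0)
disc [0.62558318 0.1333365  0.01042138] [0.62526731 0.1318238  0.01      ] [0.62579186 0.13492162 0.01      ]
pw [ 0.65799949 -0.24062694  0.1905723 ] [ 0.65734921 -0.24232491  0.19      ] [ 0.6577787 -0.2395356  0.19     ]
bw [ 0.63946439 -0.11688037  0.18975087] [ 0.63972333 -0.1165738   0.19      ] [ 0.63943679 -0.11705798  0.19      ]
pb [ 0.50891007 -0.13345217  0.18550667] [ 0.51442441 -0.13196072  0.19      ] [ 0.50827308 -0.13253898  0.19      ]
[0.16880975 0.62722657 0.24027212]
```

Call:
{"api": "carry_out", "payload": {
  "steps": [
    [0,0,0,0,0,5,0],
    [0,0,0,0,0,10,0],
    [0,0,-5,0,0,14,0],
    [0,0,-10,2,-1,18,0],
    [0,0,-15,6,-4,18,0],
    [0,0,-20,10,-6,18,0],
    [0,0,-20,14,-9,18,0],
    [0,0,-20,18,-12,18,0],
    [0,0,-20,22,-15,18,0],
    [0,0,-20,27,-18,18,0],
    [0,0,-20,27,-18,18,0],
    [0,0,-20,27,-18,18,0]
  ]
}}

```text
time: 1.3
position: [0.441, 0.4457, 0.4206]
tool_rot: [0.954, 2.993, -0.002]
ft_force: [-0.2, 1.2, 0.2]
grip_width: 0.031
grip_force: 0.0
```

Call:
{"api": "carry_out", "payload": {
  "steps": [
    [0,0,0,2,-4,0,0],
    [0,0,0,4,-8,0,0],
    [0,0,0,7,-12,0,0],
    [0,0,0,9,-16,0,0],
    [0,0,0,11,-20,0,0],
    [0,0,0,14,-24,0,0],
    [0,0,0,16,-28,0,0],
    [0,0,0,18,-32,0,0],
    [0,0,0,19,-36,0,0],
    [0,0,0,20,-40,0,0],
    [0,0,0,20,-44,0,0],
    [0,0,0,21,-48,0,0]
  ]
}}

```text
time: 2.5
position: [0.6485, -0.0307, 0.4214]
tool_rot: [-0.94, -2.997, -0.003]
ft_force: [0.9, 0.2, 0.1]
grip_width: -0.001
grip_force: 0.0
```

Call:
{"api": "carry_out", "payload": {
  "steps": [
    [0,0,0,0.2,-4,0,0],
    [0,0,0,0.4,-8,0,0],
    [0,0,0,0.6,-12,0,0],
    [0,0,0,0.8,-16,0,0],
    [0,0,0,0.9,-19,0,0],
    [0,0,0,0.9,-20.7,0,0],
    [0,0,0,0.9,-20.7,0,0],
    [0,0,0,0.9,-20.7,0,0]
  ]
}}

```text
time: 3.3
position: [0.6587, -0.2367, 0.4211]
tool_rot: [-0.942, -2.997, -0.003]
ft_force: [-0.3, 0.2, -0.2]
grip_width: 0.008
grip_force: 0.0
```

```bash
python3 - <<'E'
from h import *
from scipy.spatial.transform import Rotation as R
s=ctrl.get_state();d=snap("wrist","pics/w1.png");print(s['position'],s['tool_rot'])
K,X=np.array(d["camera_matrix"]),np.array(d["T_tool_cam"])
W=np.eye(4);W[:3,:3]=R.from_rotvec(s['tool_rot']).as_matrix();W[:3,3]=s['position'];C=W@X
np.savez("pics/w1.npz",K=K,T=C)
p=np.linalg.inv(C)@[.658,-.241,.190,1];q=K@p[:3];print("expected cap px",q[:2]/q[2])
E
```

```text
[ 0.65869643 -0.23665777  0.42108787] [-0.94172873 -2.99664803 -0.00326113]
expected cap px [318.48494179 172.56043914]
```

View pics/w1.png

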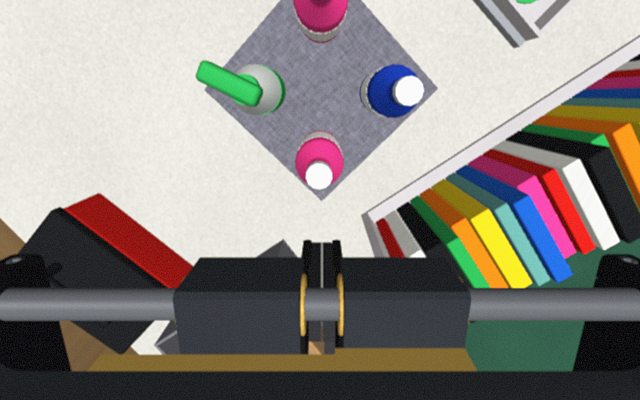

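The wrist view shows the white cap on pink at (318,175), expected (318.5,172.6), so the target is confirmed within about 2 mm. I'll check the height of the books before lowering.

```bash
python3 - <<'E'
from h import *
S,T,W="pics/scene1.png","pics/top1.png","pics/w1.png"
print("cap w",atz(W,318.5,175.5,.19), tri(ray(W,318.5,175.5),ray(S,142.7,197.5),ray(T,450,142.9)))
print("shelf end near base", atz(T,446,117,.0),atz(T,446,117,.1))
for z in(.1,.15,.2,.25): print(z,"white book corner wrist(480,345)->n/a; red book near top edge scene(130,280)",atz(S,130,280,z),"top(437,108)",atz(T,437,108,z), "wrist shelf corner",atz(W,365,215,z))
E
```

```text
cap w [ 0.66065368 -0.24284164  0.19      ] [ 0.65893646 -0.24120336  0.19105779]
shelf end near base [ 0.78960012 -0.28528159  0.        ] [ 0.75502165 -0.25760688  0.1       ]
0.1 white book corner wrist(480,345)->n/a; red book near top edge scene(130,280) [ 0.77815356 -0.26326847  0.1       ] top(437,108) [ 0.78049941 -0.23461212  0.1       ] wrist shelf corner [ 0.75937549 -0.23427405  0.1       ]
0.15 white book corner wrist(480,345)->n/a; red book near top edge scene(130,280) [ 0.80819599 -0.23715069  0.15      ] top(437,108) [ 0.76208227 -0.22179275  0.15      ] wrist shelf corner [ 0.74148033 -0.22978789  0.15      ]
0.2 white book corner wrist(480,345)->n/a; red book near top edge scene(130,280) [ 0.83823842 -0.2110329   0.2       ] top(437,108) [ 0.74366514 -0.20897337  0.2       ] wrist shelf corner [ 0.72358518 -0.22530173  0.2       ]
0.25 white book corner wrist(480,345)->n/a; red book near top edge scene(130,280) [ 0.86828085 -0.18491512  0.25      ] top(437,108) [ 0.725248 -0.196154  0.25    ] wrist shelf corner [ 0.70569003 -0.22081557  0.25      ]
```

Call:
{"api": "carry_out", "payload": {
  "steps": [
    [0,0,0,0,-0.2,-3,0],
    [0,0,0,0,-0.2,-7,0],
    [0,0,0,0,-0.2,-11,0],
    [0,0,0,0,-0.2,-14,0],
    [0,0,0,0,-0.2,-16,0],
    [0,0,0,0,-0.2,-17.5,0],
    [0,0,0,0,-0.2,-17.5,0]
  ]
}}

```text
time: 4.05
position: [0.6576, -0.2386, 0.2441]
tool_rot: [-0.941, -2.994, -0.002]
ft_force: [-0.1, 0.4, -0.5]
grip_width: 0.005
grip_force: 0.0
```

Tips at z ≈ 0.225, 35 mm above the cap. A small centring shift, then hold for well over 2 s.

Call:
{"api": "carry_out", "payload": {
  "steps": [
    [0,0,0,0.1,-0.3,0,0],
    [0,0,0,0.1,-0.3,0,0],
    [0,0,0,0.1,-0.3,0,0],
    [0,0,0,0.1,-0.3,0,0],
    [0,0,0,0.1,-0.3,0,0],
    [0,0,0,0.1,-0.3,0,0],
    [0,0,0,0.1,-0.3,0,0],
    [0,0,0,0.1,-0.3,0,0],
    [0,0,0,0.1,-0.3,0,0],
    [0,0,0,0.1,-0.3,0,0],
    [0,0,0,0.1,-0.3,0,0],
    [0,0,0,0.1,-0.3,0,0]
  ]
}}

```text
time: 5.25
position: [0.6589, -0.2443, 0.2463]
tool_rot: [0.946, 2.996, 0.0]
ft_force: [0.7, 0.4, -0.1]
grip_width: 0.004
grip_force: 0.0
```

Call:
{"api": "carry_out", "payload": {
  "steps": [
    [0,0,0,0,0,0,0],
    [0,0,0,0,0,0,0],
    [0,0,0,0,0,0,0],
    [0,0,0,0,0,0,0],
    [0,0,0,0,0,0,0],
    [0,0,0,0,0,0,0],
    [0,0,0,0,0,0,0],
    [0,0,0,0,0,0,0],
    [0,0,0,0,0,0,0],
    [0,0,0,0,0,0,0],
    [0,0,0,0,0,0,0],
    [0,0,0,0,0,0,0]
  ]
}}

```text
time: 6.45
position: [0.6589, -0.2443, 0.2463]
tool_rot: [0.946, 2.996, 0.0]
ft_force: [-0.4, -0.3, -0.1]
grip_width: 0.004
grip_force: 0.0
```

Call:
{"api": "carry_out", "payload": {
  "steps": [
    [0,0,0,0,0,0,0],
    [0,0,0,0,0,0,0],
    [0,0,0,0,0,0,0],
    [0,0,0,0,0,4,0],
    [0,0,0,0,0,8,0],
    [0,0,0,0,0,12,0],
    [0,0,0,0,0,16,0],
    [0,0,0,0,0,17.5,0],
    [0,0,0,0,4,17.5,0],
    [0,0,0,0,8,17.5,0],
    [0,0,0,0,12,17.5,0],
    [0,0,0,0,16,17.5,0]
  ]
}}

```text
time: 7.65
position: [0.6587, -0.0829, 0.4214]
tool_rot: [0.947, 2.995, 0.0]
ft_force: [0.7, 0.4, -0.1]
grip_width: 0.008
grip_force: 0.0
```

Call:
{"api": "carry_out", "payload": {
  "steps": [
    [0,0,0,-0.6,4,0,0],
    [0,0,0,-1.2,8,0,0],
    [0,0,0,-1.8,12,0,0],
    [0,0,0,-2.4,16,0,0],
    [0,0,0,-3,20,0,0],
    [0,0,0,-3.3,21.7,0,0],
    [0,0,0,-3.3,21.7,0,0],
    [0,0,0,-3.3,21.7,0,0],
    [0,0,0,-3.3,21.7,0,0],
    [0,0,0,-3.3,21.7,0,0]
  ]
}}

```text
time: 8.65
position: [0.6263, 0.1302, 0.4215]
tool_rot: [0.951, 2.993, -0.001]
ft_force: [-0.3, -0.4, -0.6]
grip_width: 0.007
grip_force: 0.0
```

```bash
python3 - <<'E'
from h import *
from scipy.spatial.transform import Rotation as R
s=ctrl.get_state();d=snap("wrist","pics/w2.png");print(s['position'])
K,X=np.array(d["camera_matrix"]),np.array(d["T_tool_cam"])
W=np.eye(4);W[:3,:3]=R.from_rotvec(s['tool_rot']).as_matrix();W[:3,3]=s['position'];C=W@X
np.savez("pics/w2.npz",K=K,T=C)
p=np.linalg.inv(C)@[.6255,.133,.010,1];q=K@p[:3];print("expected disc px",q[:2]/q[2])
i=cv2.imread("pics/w2.png").astype(int);u,v=(q[:2]/q[2]).astype(int);y0,x0=v-50,u-60
c=i[y0:v+50,x0:u+60];m=((c[...,1]-np.maximum(c[...,0],c[...,2]))>40).astype(np.uint8);M=cv2.moments(m,True)
g=(M['m10']/M['m00']+x0,M['m01']/M['m00']+y0);print(g,M['m00'],atz("pics/w2.png",*g,.01))
E
```

```text
[0.62632112 0.13020414 0.42149376]
expected disc px [323.4759749  144.87803875]
(np.float64(323.4363076923077), np.float64(145.78584615384614)) 1625.0 [0.62661701 0.13213684 0.01      ]
```

View pics/w2.png

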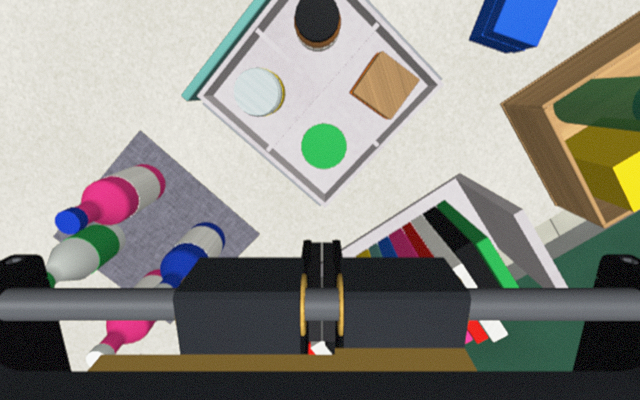

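The disc is at wrist pixel (323,146), expected (323,145), and the compartment is free. Lowering straight down.

Call:
{"api": "carry_out", "payload": {
  "steps": [
    [0,0,0,0,0.2,-4,0],
    [0,0,0,0,0.2,-8,0],
    [0,0,0,0,0.2,-12,0],
    [0,0,0,0,0.2,-16,0],
    [0,0,0,0,0.2,-20,0],
    [0,0,0,0,0.2,-24,0],
    [0,0,0,0,0.2,-28,0],
    [0,0,0,0,0.2,-31,0],
    [0,0,0,0,0.2,-33,0],
    [0,0,0,0,0.2,-34.5,0],
    [0,0,0,0,0.2,-35.3,0],
    [0,0,0,0,0.2,-35.3,0]
  ]
}}

```text
time: 9.9
position: [0.6256, 0.1342, 0.0676]
tool_rot: [-0.947, -2.995, 0.001]
ft_force: [0.1, -1.0, 1.2]
grip_width: 0.004
grip_force: 0.0
```

Call:
{"api": "carry_out", "payload": {
  "steps": [
    [0,0,0,0,0,0,0],
    [0,0,0,0,0,0,0],
    [0,0,0,0,0,0,0],
    [0,0,0,0,0,0,0],
    [0,0,0,0,0,0,0],
    [0,0,0,0,0,0,0],
    [0,0,0,0,0,0,0],
    [0,0,0,0,0,0,0],
    [0,0,0,0,0,0,0],
    [0,0,0,0,0,0,0],
    [0,0,0,0,0,0,0],
    [0,0,0,0,0,0,0]
  ]
}}

```text
time: 11.1
position: [0.6259, 0.1347, 0.0683]
tool_rot: [0.946, 2.996, 0.0]
ft_force: [0.6, -0.9, 0.0]
grip_width: 0.002
grip_force: 0.0
```

Call:
{"api": "carry_out", "payload": {
  "steps": [
    [0,0,0,0,0,0,0],
    [0,0,0,0,0,0,0],
    [0,0,0,0,0,0,0],
    [0,0,0,0,0,0,0],
    [0,0,0,0,0,0,0],
    [0,0,0,0,0,0,0],
    [0,0,0,0,0,0,0],
    [0,0,0,0,0,0,0],
    [0,0,0,0,0,0,0],
    [0,0,0,0,0,0,0],
    [0,0,0,0,0,0,0],
    [0,0,0,0,0,0,0]
  ]
}}

```text
time: 12.3
position: [0.6259, 0.1347, 0.0683]
tool_rot: [0.946, 2.996, 0.0]
ft_force: [0.9, 0.4, -0.6]
grip_width: 0.004
grip_force: 0.0
```

Call:
{"api": "carry_out", "payload": {
  "steps": [
    [0,0,0,0,0,3,0],
    [0,0,0,0,0,7,0],
    [0,0,0,0,0,11,0],
    [0,0,0,0,0,15,0],
    [0,0,0,0,0,19,0],
    [0,0,0,0,0,23,0],
    [0,0,0,0,0,27,0],
    [0,0,0,0,0,31,0],
    [0,0,0,0,0,34,0],
    [0,0,0,0,0,36,0],
    [0,0,0,0,0,36,0],
    [0,0,0,0,0,36,0]
  ]
}}

```text
time: 13.5
position: [0.6259, 0.1346, 0.4277]
tool_rot: [-0.946, -2.996, 0.0]
ft_force: [-1.0, -0.7, 0.4]
grip_width: 0.005
grip_force: 0.0
```

```bash
python3 - <<'E'
from h import *
print(abs(ctrl.get_state()['qd']).max()); ctrl.close_job()
E
```

```text
0.03460928574304495
the job is handed in; nothing more can be done
```

The job is handed in. The arm pointed at the pink bottle with the white cap (fingertips about 37 mm above its cap), then at the green disc (about 39 mm above it), for over 2 s each. No contact force was measured, and the hand finished raised with its fingertips about 0.41 m above the table.

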